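# Seat the trimming arbor in its taper stand and tap it home

## Task

Take the blue-banded taper arbor out of the white rack and set its shank lightly into the bore of the blue taper stand, letting go while it is still standing proud. Then drive it home with the orange-faced tapper alone, in at least three separate light taps on its top with the tapper lifted about 15 mm clear between them, until it is fully home and the last tap meets a solid stop; never hit or press hard. Finally stand the tapper upright on its round black pad again, and leave everything else on the bench alone.

Things in the scene. Friction and masses are not known exactly. Their poses are not given: they have to be found in the camera images.
- arbor_grip (a point): Centre of the grip of the blue-banded arbor, the one to seat: an upright steel part 102 mm tall, 0.3 kg. Its plain round grip is 26 mm in diameter and 46 mm high, with a flat top 22 mm above this point; under the grip is a collar of 38 mm diameter, from 24 to 30 mm below this point, then the 50 mm shank. z is the arbor's axis, up.
- arbor_collar (a point): Point on the arbor's axis at the underside of its collar, 50 mm above the shank's tip. Below it the shank is 2 mm straight, then 30 mm of taper from 23 down to 17 mm diameter, then an 18 mm tang of 12 mm diameter whose last 9 mm is coned to 6.4 mm.
- arbor_top (a point): Centre of the arbor's flat top face (26 mm diameter), which is tapped; 52 mm above the collar's underside.
- socket_mouth (a point): Centre of the mouth of the upright taper bore (23 mm diameter at the mouth), 70 mm above the bench, on top of the taper stand, a fixed blue eight-sided column about 55 mm across on a grey base 92 x 92 x 18 mm. z up. Lowered lightly, the arbor comes to rest with its collar about 9 to 11 mm above the mouth, where spring pads in the bore catch the tang.
- stand: The fixed taper stand; origin under its centre, straight below the mouth. From where it rests, driving the arbor down takes about 8 to 15 N; it stays where it is left, gripped by the pads. Home is where the tapers meet and stop it dead, the collar about 2.5 mm above the mouth. A tap of 17 to 25 N drives it to that stop and feels it; over 36 N damages the bore.
- rack: Fixed white block 75 (x) x 175 (y) x 60 mm high, origin under its centre. Two through holes of 26.5 mm diameter at y = -50 and +50 mm hold the two arbors, upright, their collars resting on its top; which arbor is in which hole changes.
- spare_grip (a point): Centre of the grip of the yellow-banded arbor, of the same shape, in the other hole of the rack. To be left alone.
- tapper_grip (a point): Centre of the tapper's round wooden handle (24 mm diameter, 82 mm long), 68 mm above its face. The tapper stands upright, 106 mm tall, 0.14 to 0.28 kg, with an orange cushioned head of 36 mm diameter at the bottom, below a 10 mm metal collar; the handle begins 24 mm above the face. z is its axis, up.
- tapper_face (a point): Centre of the tapper's flat underside, the face to tap with; 68 mm below tapper_grip. The orange head is a stiff rubber cushion that gives about 1 mm for 12 N.
- pad_centre (a point): Centre of the top of the fixed round black pad (90 mm diameter, 4 mm thick) on which the tapper stands.
- oil: Small amber bottle with a black cap, 30 mm diameter, 62 mm tall, origin under its centre. To be left alone.
- slidebox: Green slide box 84 x 34 x 30 mm, origin under its centre. To be left alone.
- dish: Closed flat glass dish with a red disc on it, 56 mm diameter, 17 mm high, origin under its centre. To be left alone.

How it is judged:
By the outcome, as a careful person would: the job done as asked, in the order asked, and still so for the second after the job is handed in, with the robot touching nothing.
It also fails if it takes over 72 s, if anything falls off the work surface, if the arm or the gripper's body presses on something with over 40 N, if the wrist force passes 120 N, or if a joint passes its speed limit or range.

## Robot

A 6-joint arm with a two-finger parallel gripper is mounted at the origin on the work surface. World frame = base frame: x ahead of the robot, y to its left, z up, the work surface at z = 0. Lengths are in m, angles in rad, forces in N, time in s.
With the tool pointing down it reaches from about 0.35 to 0.875 m from the base axis. Payload 4.2 kg.
Tool frame: the origin (TCP) lies at the very end of the fingers, on their centre line; the grasp point (between the pads) lies 19 mm behind it; z points along the fingers, y is the line along which they close (so a half turn about z gives the same grasp; the last joint's range is limited). The gripper opens to 87 mm and grips with 3 to 60 N. Pads are 19 mm wide; open, the fingers measure 117 mm over their backs; the gripper's body (75 mm by 190 mm) begins 51 mm behind the grasp point.
Start: joints at [-0.974, 0.385, 0.008, 0, -1.194, -0.259], TCP at [0.207, -0.59, 0.223] pointing down, gripper open.
Joint ranges: [-3.14, 3.14], [-1.21, 2.06], [-1.07, 1.41], [-3.16, 2.05], [-2.99, -0.16], [-3.1, 3.1]. Speed limits (rad/s): [2.79, 2.79, 3.14, 3.14, 3.14, 3.14].

## Interface

Orientations are given as a unit quaternion [w, x, y, z].
In Python, from plant import manip gives the robot as it stands.
- The arm moves only by the tool servo_tool, never from a script. Its argument "commands" is one flat list of numbers, 4 for each row, row after row: the shift along the tool's x, y, z in cm, then the turn about the tool's z in degrees. A call has 1 to 12 rows; each row is the pose to reach, as a shift and turn from the pose commanded when the call began, along the tool's axes at that moment; what a row does not reach only later rows make up. A row lasts 1/8 s, in which the tool goes at most 62.5 mm and 10.7 degrees, less where a joint would pass 70% of its speed; a pose out of reach is approached as far as the arm can. A call with a gripper value outside its range is refused whole. "hand" is the closure in counts, from 0 (fully open) to 255 (shut), set as the call begins (left out, the last holds). The fingers move at their own pace and stop on an object; the grip force is fixed at half the most. Time passes only in rows, so rows that repeat a pose let the fingers close. It gives the time, the measured TCP pose, the force, the opening and the grip force at its end, in the units of the state.
- manip.observe(): the state, without advancing time (a new reading comes with each control period).
- manip.grab_frame(name): name is "side" or "top" or "wrist"; returns (picture, depth): 400x640x3 uint8, blue, green, red; 400x640 float32, m along the optical axis (not along the pixel's ray), 0 where there is no reading.
- manip.camera_model(name): a dict with "intrinsics" (3x3 intrinsics, pixels), "R" (3x3) and "t" (3): a world point X has camera coordinates R X + t; the wrist camera has in their place "T_tool_cam" (4x4, takes a point from camera to tool coordinates, whose origin is the TCP and whose axes are the flange's). Camera axes: x right, y down, z forward; pixel columns grow to the right and rows downward; lengths in m; the calibration is good to about 2 mm. The wrist camera is an equidistant fisheye: a pixel r from the principal point sees the ray r / f radians off the axis. A picture is of the moment at which its call begins: read the wrist's pose just before it. camera_model takes no time and is no camera call.
- manip.job_done(): hands the job in; it is judged then, once.
Trained networks look in the newest picture that a camera, given by its name, has taken for a name from the list of things; names that differ only in an ending like _2 or _b are one class to them, and where a whole thing is asked for, a point or a joint stands for the part that bears it (a point fixed in the world has none). Each returns a list of dicts, best first, with "confidence" (0 to 1); they miss things now and then, are a little off and sometimes report something else, mostly with a low value. They report only what shows in the picture. A call takes as long as a camera call.
- manip.spot_in(camera, label): "centre" ([column, row] as shares, 0 to 1, of the picture: columns of its width, rows of its height, amid what is visible of it).
- manip.landmark_of(camera, label): "centre" ([column, row] as shares, 0 to 1, of the picture: columns of its width, rows of its height: a listed point, or the origin of a listed thing).
The state is a dict: "clock": time; "joint_pos": joint angles; "qvel": joint speeds; "joint_efforts": joint torques, N m; "tcp_pos": TCP position; "ee_rot": TCP orientation; "ft_force": force on the tool from outside, world axes, zero at the start; "moment": the same for the moment, N m; "grip_width": finger opening in m; "grip_force": force on a finger pad.
Only numpy, scipy, OpenCV 4.12 (cv2) and the standard library are available. Lean on these libraries where they do the work, as an engineer would, in place of code of your own. Each camera call takes 0.05 s, during which the arm holds its last target. There are 200 camera calls.

## Working session

There is one attempt and no reset: what is moved stays moved. The work goes in short steps, Python scripts to look and compute and a tool call to move; the robot and the scene stay as the last step left them, time stands still between calls to the robot, and variables do not carry over. Pictures are saved under pics/ and viewed, at most 11 in all, crops included, and the job is handed in when it is done.

Besides the shell and the picture viewer there is one more tool, called after ">>>" by a JSON object that holds its "op" and its "data". servo_tool: Moves the arm, as the interface text tells. Its arguments: {"type":"object","properties":{"commands":{"type":"array"},"hand":{"type":"number"}},"required":["commands"]}

```bash
ls; mkdir -p pics
cat > h.py <<'E'
import numpy as np, cv2
from plant import manip
from scipy.spatial.transform import Rotation as Ro
def ray_pt(cam,u,v,d):
    m=manip.camera_model(cam);K=np.array(m["intrinsics"])
    p=np.array([(u-K[0,2])/K[0,0]*d,(v-K[1,2])/K[1,1]*d,d])
    return np.array(m["R"]).T@(p-np.array(m["t"]))
def on_z(cam,u,v,z):
    a=ray_pt(cam,u,v,0);b=ray_pt(cam,u,v,1.)
    return a+(b-a)*(z-a[2])/(b[2]-a[2])
def tri(cs):
    A=np.zeros((3,3));B=np.zeros(3)
    for cam,u,v in cs:
        a=ray_pt(cam,u,v,0);d=ray_pt(cam,u,v,1.)-a;d/=np.linalg.norm(d)
        P=np.eye(3)-np.outer(d,d);A+=P;B+=P@a
    return np.linalg.solve(A,B)
def Rt():
    s=manip.observe();q=s["ee_rot"];return Ro.from_quat([q[1],q[2],q[3],q[0]]).as_matrix(),np.array(s["tcp_pos"])
def shift(w):  # world vector -> tool cm
    return (Rt()[0].T@np.array(w)*100).round(2)
E
python3 - <<'E'
from h import *
np.set_printoptions(precision=4,suppress=True)
print(manip.observe())
a={}
for c in ("side","top"):
    f,d=manip.grab_frame(c);cv2.imwrite(f"pics/{c}0.png",f);np.save(f"{c}d.npy",d)
    for l in ("arbor_grip","arbor_top","arbor_collar","spare_grip","socket_mouth","tapper_grip","pad_centre","rack"):
        r=manip.landmark_of(c,l)[:2]
        for k in r:
            u,v=k["centre"][0]*640,k["centre"][1]*400
            print(c,l,round(u,1),round(v,1),round(k["confidence"],2))
        if r: a.setdefault(l,[]).append((c,r[0]["centre"][0]*640,r[0]["centre"][1]*400))
for l in a:
    if len(a[l])==2: print(l,tri(a[l]))
print(manip.camera_model("wrist"))
E
```

```text
pics
{'clock': 0.0, 'joint_pos': array([-0.9744,  0.3856,  0.0066, -0.0005, -1.194 , -0.2586]), 'qvel': array([-0.0009, -0.0002,  0.0018,  0.0004, -0.0001,  0.0011]), 'joint_efforts': array([  0.0004, -39.0666,  18.7402,   4.2198,   0.0109,  -0.0002]), 'tcp_pos': array([ 0.207 , -0.5891,  0.2214]), 'ee_rot': array([-0.0002, -0.168 ,  0.9858,  0.0011]), 'ft_force': array([ 0.2633,  0.7076, -0.4434]), 'moment': array([ 0.0024,  0.0161, -0.0014]), 'grip_force': 0.0, 'grip_width': 0.08681613129725206}
side arbor_grip 224.1 327.3 0.84
side arbor_grip 228.4 333.4 0.41
side arbor_top 225.8 316.9 0.64
side arbor_collar 229.9 333.9 0.94
side spare_grip 261.8 280.2 0.98
side socket_mouth 327.5 205.6 0.85
side tapper_grip 422.5 143.8 0.86
side pad_centre 420.0 165.4 0.68
side rack 247.4 331.0 0.57
top arbor_grip 150.7 203.1 0.75
top arbor_top 148.4 205.0 0.84
top arbor_collar 155.0 206.0 0.67
top spare_grip 199.4 202.4 0.75
top socket_mouth 315.8 207.6 0.84
top socket_mouth 399.4 151.4 0.63
top tapper_grip 457.5 244.1 0.59
top tapper_grip 199.9 205.2 0.33
top pad_centre 449.4 247.6 0.8
top rack 187.0 214.3 0.91
arbor_grip [0.4891 0.3908 0.0811]
arbor_top [0.4834 0.3835 0.1077]
arbor_collar [0.4852 0.3875 0.0623]
spare_grip [0.5067 0.2857 0.0912]
socket_mouth [0.5473 0.0482 0.0758]
tapper_grip [ 0.5154 -0.2551  0.0835]
pad_centre [ 0.5169 -0.2629  0.0104]
rack [0.4926 0.3407 0.0029]
{'intrinsics': array([[309.7069,   0.    , 322.7745],
       [  0.    , 309.7069, 198.1527],
       [  0.    ,   0.    ,   1.    ]]), 'T_tool_cam': array([[ 0.0001, -0.9545, -0.2983,  0.0812],
       [ 1.    ,  0.0001, -0.0002,  0.0003],
       [ 0.0003, -0.2983,  0.9545, -0.1625],
       [ 0.    ,  0.    ,  0.    ,  1.    ]])}
```

View pics/top0.png

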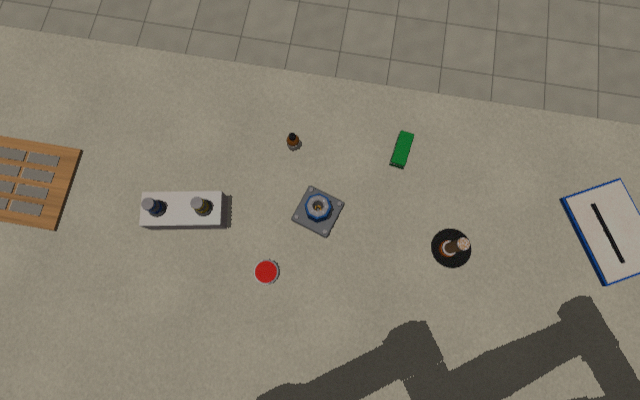

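View pics/side0.png

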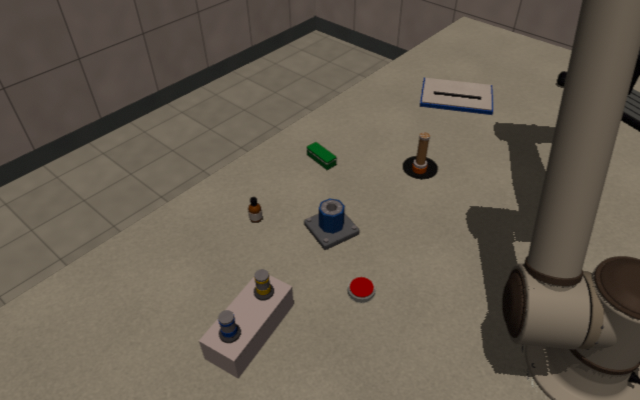

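Top view: blue arbor in the left hole at (152,207), spare at (201,206), stand mouth at (318,207), tapper on its pad at (450,247). The side view agrees: blue arbor nearest at (228,325). Next I go above the blue arbor.

Run:
```python
from h import *
print(Rt())
for p in ([.45,-.15,.24],[.486,.388,.24]): print(shift(np.array(p)-Rt()[1]))
```

```text
(array([[-9.43470716e-01, -3.31455892e-01, -1.70361710e-05],
       [-3.31455892e-01,  9.43470714e-01,  5.76264403e-05],
       [-3.02749475e-06,  6.00155981e-05, -9.99999998e-01]]), array([ 0.20715278, -0.58963227,  0.22252245]))
[-37.48  33.43  -1.75]
[-58.71  82.99  -1.74]
```

>>> {"op": "servo_tool", "data": {"commands": [-37.5, 33.4, -2, 0, -37.5, 33.4, -2, 0, -37.5, 33.4, -2, 0, -37.5, 33.4, -2, 0, -37.5, 33.4, -2, 0, -37.5, 33.4, -2, 0, -37.5, 33.4, -2, 0, -37.5, 33.4, -2, 0, -58.7, 83, -2, 0, -58.7, 83, -2, 0, -58.7, 83, -2, 0, -58.7, 83, -2, 0], "hand": 0}}

```text
clock: 2.4
tcp_pos: [0.4659, 0.099, 0.243]
ee_rot: [0.001, -0.168, 0.986, 0.0]
ft_force: [1.2, -0.9, -0.1]
grip_width: 0.0867
grip_force: 0.0
```

Run:
```python
from h import *
print(Rt()[1],shift(np.array([.486,.388,.24])-Rt()[1]))
```

```text
[0.46591845 0.09903352 0.24303192] [-11.48  26.59   0.32]
```

>>> {"op": "servo_tool", "data": {"commands": [-11.3, 26.4, 0, 0, -11.3, 26.4, 0, 0, -11.3, 26.4, 0, 0, -11.3, 26.4, 0, 0, -11.3, 26.4, 0, 0, -11.3, 26.4, 0, 0]}}

```text
clock: 3.15
tcp_pos: [0.4848, 0.3859, 0.2414]
ee_rot: [-0.0, -0.169, 0.986, -0.0]
ft_force: [0.8, -1.0, 0.1]
grip_width: 0.0872
grip_force: 0.0
```

```bash
cat >> h.py <<'E'
def wray(u,v,R,p):
    m=manip.camera_model("wrist");K=np.array(m["intrinsics"]);T=np.array(m["T_tool_cam"])
    x=np.array([u-K[0,2],v-K[1,2]])/K[0,0];r=np.hypot(*x)
    d=np.array([*(x/r*np.sin(r)),np.cos(r)]) if r>0 else np.array([0,0,1.])
    return p+R@T[:3,3],R@T[:3,:3]@d
def wz(u,v,z,R,p):
    o,d=wray(u,v,R,p);return o+d*(z-o[2])/d[2]
def wlook(name,**labels):
    R,p=Rt();f,dep=manip.grab_frame("wrist");cv2.imwrite(f"pics/{name}.png",f)
    for l,z in labels.items():
        for k in manip.landmark_of("wrist",l)[:2]:
            u,v=k["centre"][0]*640,k["centre"][1]*400
            w=wz(u,v,z,R,p);print(l,round(u,1),round(v,1),round(k["confidence"],2),w.round(4),"shift",shift(w-p),p.round(4))
    return f,dep,R,p
E
python3 - <<'E'
from h import *
wlook("w1",arbor_top=.112,arbor_grip=.09,spare_grip=.09)
E
```

```text
arbor_top 323.7 189.7 0.92 [0.4856 0.3874 0.112 ] shift [-0.13  0.12 12.94] [0.4848 0.3859 0.2414]
arbor_grip 321.7 184.5 0.55 [0.4868 0.3856 0.09  ] shift [-0.18 -0.08 15.14] [0.4848 0.3859 0.2414]
spare_grip 232.1 171.5 0.8 [0.5048 0.2906 0.09  ] shift [ 1.26 -9.65 15.14] [0.4848 0.3859 0.2414]
```

View pics/w1.png

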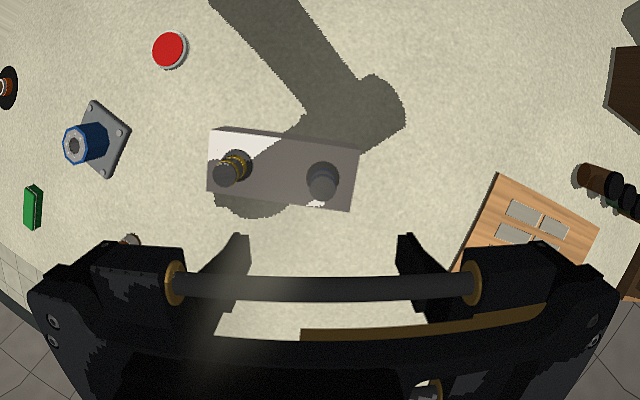

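The wrist view shows the darker (blue) arbor at (323,190), centred between the fingertips at (242,235) and (405,235). I descend with a small correction and grip.

>>> {"op": "servo_tool", "data": {"commands": [-0.15, 0.1, 6, 0, -0.15, 0.1, 12, 0, -0.15, 0.1, 14.5, 0, -0.15, 0.1, 16, 0, -0.15, 0.1, 16.8, 0, -0.15, 0.1, 16.8, 0]}}

```text
clock: 4.1
tcp_pos: [0.4866, 0.385, 0.0752]
ee_rot: [0.0, -0.168, 0.986, 0.0]
ft_force: [0.6, 0.1, -0.3]
grip_width: 0.087
grip_force: 0.0
```

>>> {"op": "servo_tool", "data": {"commands": [0, 0, 0, 0, 0, 0, 0, 0, 0, 0, 0, 0, 0, 0, 0, 0, 0, 0, 0, 0, 0, 0, 0, 0], "hand": 255}}

```text
clock: 4.85
tcp_pos: [0.4863, 0.3849, 0.0745]
ee_rot: [-0.0, -0.168, 0.986, -0.0]
ft_force: [0.0, -0.4, 0.3]
grip_width: 0.0351
grip_force: 0.0
```

>>> {"op": "servo_tool", "data": {"commands": [0, 0, 0, 0, 0, 0, 0, 0, 0, 0, 0, 0, 0, 0, 0, 0]}}

```text
clock: 5.35
tcp_pos: [0.4863, 0.3851, 0.0745]
ee_rot: [0.0, -0.168, 0.986, 0.0]
ft_force: [-0.2, 1.3, 0.0]
grip_width: 0.0254
grip_force: 30.0
```

>>> {"op": "servo_tool", "data": {"commands": [0, 0, -3, 0, 0, 0, -7, 0, 0, 0, -12, 0, 0, 0, -13, 0, 0, 0, -13, 0]}}

```text
clock: 5.98
tcp_pos: [0.4856, 0.3845, 0.2038]
ee_rot: [-0.001, -0.168, 0.986, 0.0]
ft_force: [0.4, -0.0, -4.2]
grip_width: 0.0254
grip_force: 30.1
```

Run:
```python
from h import *
print(Rt()[1],shift(np.array([.524,.114,.20])-Rt()[1]),manip.observe()["grip_width"],manip.observe()["ft_force"])
```

```text
[0.48564823 0.38446518 0.20384447] [  5.33 -26.79   0.38] 0.02544346988940471 [ 0.39012374 -0.01648566 -4.15708957]
```

>>> {"op": "servo_tool", "data": {"commands": [1, -5, 0, 0, 2, -10, 0, 0, 3, -15.5, 0, 0, 4.2, -21, 0, 0, 5.3, -25, 0, 0, 5.3, -26.8, 0, 0, 5.3, -26.8, 0, 0, 5.3, -26.8, 0, 0]}}

```text
clock: 6.98
tcp_pos: [0.5249, 0.1152, 0.2035]
ee_rot: [-0.001, -0.168, 0.986, -0.0]
ft_force: [-0.7, 0.2, -3.2]
grip_width: 0.0251
grip_force: 30.1
```

Run:
```python
from h import *
f,d,R,p=wlook("w2",socket_mouth=.07,arbor_collar=.185)
```

```text
socket_mouth 247.6 190.4 0.65 [0.5528 0.0445 0.07  ] shift [-0.29 -7.59 13.35] [0.5249 0.1152 0.2035]
arbor_collar 323.4 237.9 0.97 [0.5266 0.1165 0.185 ] shift [-0.21  0.07  1.85] [0.5249 0.1152 0.2035]
arbor_collar 132.8 248.2 0.6 [ 0.5864 -0.0148  0.185 ] shift [ -1.48 -14.3    1.85] [0.5249 0.1152 0.2035]
```

View pics/w2.png

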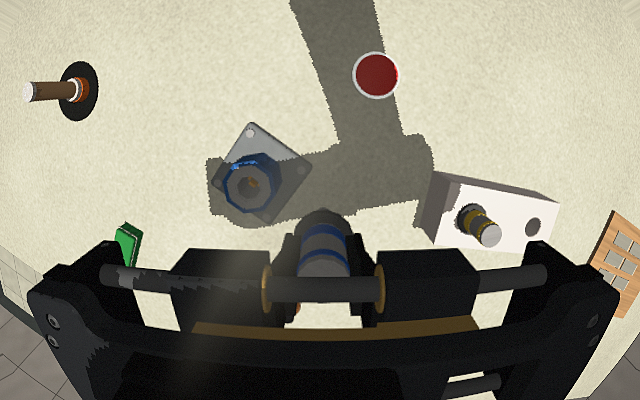

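The wrist view shows the blue-banded arbor held at (323,245) and the stand's mouth near (250,185). I take a closer crop to place the mouth's centre.

Run:
```python
from h import *
f=cv2.imread("pics/w2.png")[140:240,205:355]
f=cv2.convertScaleAbs(f,alpha=1.8)
cv2.imwrite("pics/w2c.png",cv2.resize(f,None,fx=5,fy=5,interpolation=cv2.INTER_CUBIC))
```

```text
(no output)
```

View pics/w2c.png

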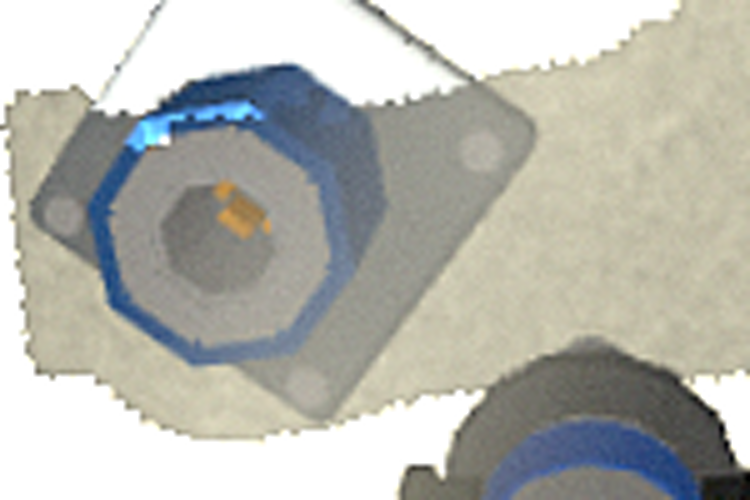

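Run:
```python
from h import *
R,p=Rt()
w=wz(248.8,187.4,.07,R,p);print(w,shift(w-p))
T=np.linalg.inv(np.array(manip.camera_model("wrist")["T_tool_cam"]))
for t in ([0,0,.0145],[0,0,.0645],[.019,0,.0125]):
    c=T[:3,:3]@t+T[:3,3];th=np.arccos(c[2]/np.linalg.norm(c));print(t,np.array([322.77,198.15])+309.7*th*c[:2]/np.hypot(*c[:2]))
```

```text
[0.54978362 0.04517644 0.07      ] [-1.000e-02 -7.460e+00  1.341e+01]
[0, 0, 0.0145] [322.29663788 237.55580351]
[0, 0, 0.0645] [322.4052913  210.73719839]
[0.019, 0, 0.0125] [322.27624849 210.11345966]
```

>>> {"op": "servo_tool", "data": {"commands": [0, -4, 0, 0, -0.05, -7.5, 0, 0, -0.05, -7.5, 0, 0, -0.05, -7.5, 3, 0, -0.05, -7.5, 5, 0, -0.05, -7.5, 5.5, 0, -0.05, -7.5, 5.5, 0, -0.05, -7.5, 5.5, 0]}}

```text
clock: 8.12
tcp_pos: [0.5511, 0.0444, 0.1506]
ee_rot: [0.001, -0.168, 0.986, 0.0]
ft_force: [0.2, -0.3, -2.5]
grip_width: 0.0252
grip_force: 30.1
```

Run:
```python
from h import *
s=manip.observe();print(s["tcp_pos"],s["ft_force"],s["moment"])
for c in("side","top"):
    f,d=manip.grab_frame(c)
    cv2.imwrite(f"pics/{c}1.png",f)
f=cv2.imread("pics/side1.png")[120:240,270:390];g=cv2.imread("pics/top1.png")[145:265,260:380]
cv2.imwrite("pics/fit1.png",cv2.resize(np.hstack([f,g]),None,fx=3.3,fy=3.3,interpolation=cv2.INTER_CUBIC))
```

```text
[0.55110085 0.04443149 0.1505979 ] [ 0.15495391 -0.25479555 -2.47470701] [ 0.03898042 -0.02731778  0.04589318]
```

View pics/fit1.png

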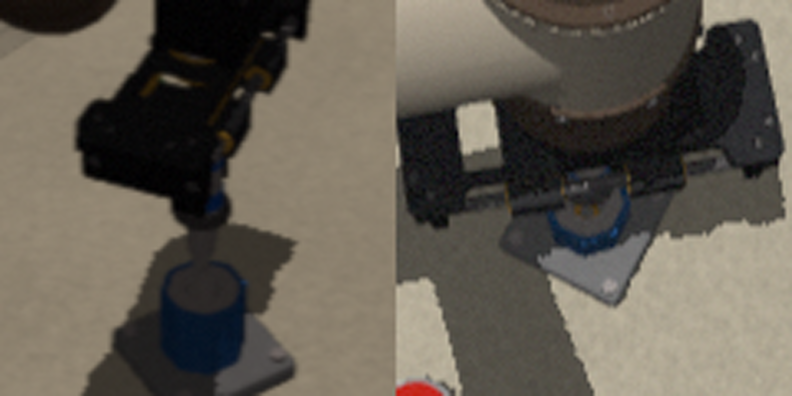

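Side crop: the shank (x≈203) is centred over the column (160–243), a little above the mouth. I lower it gently.

>>> {"op": "servo_tool", "data": {"commands": [0, 0, 1, 0, 0, 0, 2, 0, 0, 0, 2.6, 0, 0, 0, 3.2, 0, 0, 0, 3.2, 0]}}

```text
clock: 8.85
tcp_pos: [0.55, 0.0437, 0.1168]
ee_rot: [-0.001, -0.168, 0.986, -0.0]
ft_force: [-0.2, 1.0, -3.3]
grip_width: 0.0255
grip_force: 30.1
```

>>> {"op": "servo_tool", "data": {"commands": [0, 0, 0.5, 0, 0, 0, 1, 0, 0, 0, 1.4, 0, 0, 0, 1.7, 0, 0, 0, 1.7, 0]}}

```text
clock: 9.48
tcp_pos: [0.5502, 0.0438, 0.1002]
ee_rot: [-0.0, -0.168, 0.986, -0.0]
ft_force: [1.3, -0.6, -3.0]
grip_width: 0.0256
grip_force: 30.1
```

>>> {"op": "servo_tool", "data": {"commands": [0, 0, 0.15, 0, 0, 0, 0.3, 0, 0, 0, 0.4, 0, 0, 0, 0.4, 0, 0, 0, 0.4, 0]}}

```text
clock: 10.1
tcp_pos: [0.5502, 0.0439, 0.0964]
ee_rot: [-0.0, -0.168, 0.986, 0.0]
ft_force: [-0.4, 0.9, -2.9]
grip_width: 0.0251
grip_force: 30.1
```

>>> {"op": "servo_tool", "data": {"commands": [0, 0, 0.05, 0, 0, 0, 0.1, 0, 0, 0, 0.1, 0, 0, 0, 0.1, 0]}}

```text
clock: 10.6
tcp_pos: [0.5504, 0.0439, 0.0957]
ee_rot: [0.0, -0.168, 0.986, 0.0]
ft_force: [-1.7, 0.5, 0.9]
grip_width: 0.0252
grip_force: 30.1
```

>>> {"op": "servo_tool", "data": {"commands": [0, 0, 0.05, 0, 0, 0, 0.1, 0, 0, 0, 0.1, 0, 0, 0, 0.1, 0]}}

```text
clock: 11.1
tcp_pos: [0.5506, 0.0439, 0.0948]
ee_rot: [0.0, -0.168, 0.986, -0.0]
ft_force: [-2.9, 1.3, 4.2]
grip_width: 0.025
grip_force: 30.1
```

It is caught on the pads (about 7 N of contact), with the collar about 10 mm proud. I release and lift.

>>> {"op": "servo_tool", "data": {"commands": [0, 0, 0, 0, 0, 0, 0, 0, 0, 0, 0, 0, 0, 0, 0, 0, 0, 0, 0, 0], "hand": 0}}

```text
clock: 11.72
tcp_pos: [0.5504, 0.0438, 0.0944]
ee_rot: [0.0, -0.168, 0.986, -0.0]
ft_force: [-0.2, 0.4, 0.1]
grip_width: 0.0671
grip_force: 0.0
```

>>> {"op": "servo_tool", "data": {"commands": [0, 0, -2, 0, 0, 0, -5, 0, 0, 0, -10, 0, 0, 0, -12.5, 0, 0, 0, -12.5, 0, 0, 0, -12.5, 0]}}

```text
clock: 12.48
tcp_pos: [0.5496, 0.0438, 0.2184]
ee_rot: [-0.001, -0.168, 0.986, 0.0]
ft_force: [-0.7, 0.4, -0.1]
grip_width: 0.0872
grip_force: 0.0
```

Run:
```python
from h import *
f,d,R,p=wlook("w3",arbor_top=.132,socket_mouth=.07)
f=f[130:250,240:400]
cv2.imwrite("pics/w3c.png",cv2.resize(cv2.convertScaleAbs(f,alpha=1.6),None,fx=4,fy=4,interpolation=cv2.INTER_CUBIC))
print(shift(np.array([.515,-.257,.22])-p))
```

```text
arbor_top 326.5 199.8 0.62 [0.5465 0.0464 0.132 ] shift [0.19 0.35 8.64] [0.5496 0.0438 0.2184]
arbor_top 526.7 219.8 0.56 [0.4992 0.2464 0.132 ] shift [-1.98 20.78  8.64] [0.5496 0.0438 0.2184]
socket_mouth 324.9 185.1 0.73 [0.5502 0.0467 0.07  ] shift [-0.19  0.26 14.84] [0.5496 0.0438 0.2184]
[ 13.24 -27.23  -0.13]
```

View pics/w3c.png

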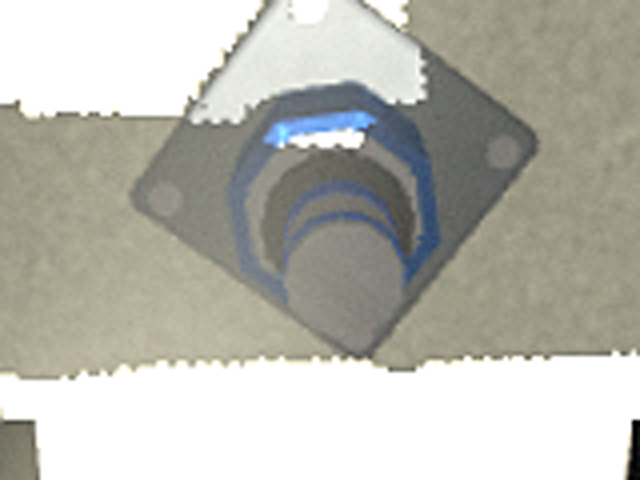

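The arbor now stands proud in the bore, its top at about pixel (326,200), roughly (0.547, 0.046). Next, the tapper.

>>> {"op": "servo_tool", "data": {"commands": [2.5, -5, 0, 0, 5, -10, 0, 0, 7.5, -15, 0, 0, 10, -20, 0, 0, 12.3, -25, 0, 0, 13.2, -27.2, 0, 0, 13.2, -27.2, 0, 0, 13.2, -27.2, 0, 0]}}

```text
clock: 13.62
tcp_pos: [0.5158, -0.256, 0.2187]
ee_rot: [-0.001, -0.168, 0.986, 0.0]
ft_force: [-0.1, -0.2, 0.3]
grip_width: 0.087
grip_force: 0.0
```

Run:
```python
from h import *
f,d,R,p=wlook("w4",tapper_grip=.072,pad_centre=.004,tapper_face=.004)
```

```text
tapper_grip 321.5 186.0 0.8 [ 0.5181 -0.2562  0.072 ] shift [-0.22 -0.1  14.67] [ 0.5158 -0.256   0.2187]
tapper_grip 322.3 171.2 0.7 [ 0.503  -0.2606  0.072 ] shift [ 1.350e+00 -1.000e-02  1.468e+01] [ 0.5158 -0.256   0.2187]
pad_centre 312.6 171.8 0.57 [ 0.5217 -0.2669  0.004 ] shift [-0.21 -1.23 21.47] [ 0.5158 -0.256   0.2187]
tapper_face 321.7 170.0 0.5 [ 0.5158 -0.2569  0.004 ] shift [ 2.000e-02 -9.000e-02  2.147e+01] [ 0.5158 -0.256   0.2187]
```

View pics/w4.png

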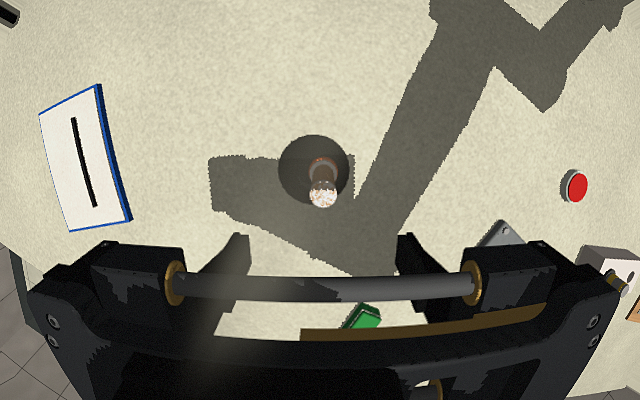

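The wrist view shows the tapper's top at (323,196) and the pad's centre at about (314,170). The tapper stands slightly off the pad's centre but well aligned under the gripper, so I descend and grip.

>>> {"op": "servo_tool", "data": {"commands": [-0.1, -0.05, 6, 0, -0.1, -0.05, 12, 0, -0.1, -0.05, 15, 0, -0.1, -0.05, 16.4, 0, -0.1, -0.05, 16.4, 0]}}

```text
clock: 14.45
tcp_pos: [0.5173, -0.2563, 0.0554]
ee_rot: [-0.0, -0.169, 0.986, 0.0]
ft_force: [0.1, 0.0, 0.1]
grip_width: 0.0867
grip_force: 0.0
```

>>> {"op": "servo_tool", "data": {"commands": [0, 0, 0, 0, 0, 0, 0, 0, 0, 0, 0, 0, 0, 0, 0, 0, 0, 0, 0, 0, 0, 0, 0, 0, 0, 0, 0, 0, 0, 0, 0, 0, 0, 0, 0, 0], "hand": 255}}

```text
clock: 15.58
tcp_pos: [0.517, -0.2566, 0.0554]
ee_rot: [-0.0, -0.168, 0.986, 0.0]
ft_force: [-0.3, 0.3, -0.6]
grip_width: 0.0234
grip_force: 30.0
```

Run:
```python
from h import *
p=Rt()[1];print(p,shift(np.array([.517,-.2565,.2])-p),shift(np.array([.547,.046,.205])-p))
```

```text
[ 0.51700292 -0.2566014   0.05537188] [ 0.000e+00  1.000e-02 -1.446e+01] [-12.85  27.56 -14.96]
```

>>> {"op": "servo_tool", "data": {"commands": [0, 0, -5, 0, 0, 0, -11, 0, 0, 0, -15, 0, -2.5, 5, -15, 0, -5, 10, -15, 0, -7.5, 15.5, -15, 0, -10, 21, -15, 0, -12, 25.5, -15, 0, -12.9, 27.6, -15, 0, -12.9, 27.6, -15, 0, -12.9, 27.6, -15, 0]}}

```text
clock: 16.95
tcp_pos: [0.5469, 0.046, 0.2051]
ee_rot: [-0.001, -0.168, 0.986, -0.0]
ft_force: [-0.4, 0.3, -2.3]
grip_width: 0.023
grip_force: 30.0
```

Run:
```python
from h import *
s=manip.observe();print(s["tcp_pos"],s["ft_force"],s["grip_width"])
for c in("side","top"):
    f,d=manip.grab_frame(c)
    cv2.imwrite(f"pics/{c}2.png",f)
f=cv2.imread("pics/side2.png")[110:230,270:390];g=cv2.imread("pics/top2.png")[145:265,260:380]
cv2.imwrite("pics/tap1.png",cv2.resize(np.hstack([f,g]),None,fx=3.3,fy=3.3,interpolation=cv2.INTER_CUBIC))
```

```text
[0.54688729 0.04604051 0.20506067] [-0.35254733  0.27027326 -2.32203981] 0.023009536477003677
```

View pics/tap1.png

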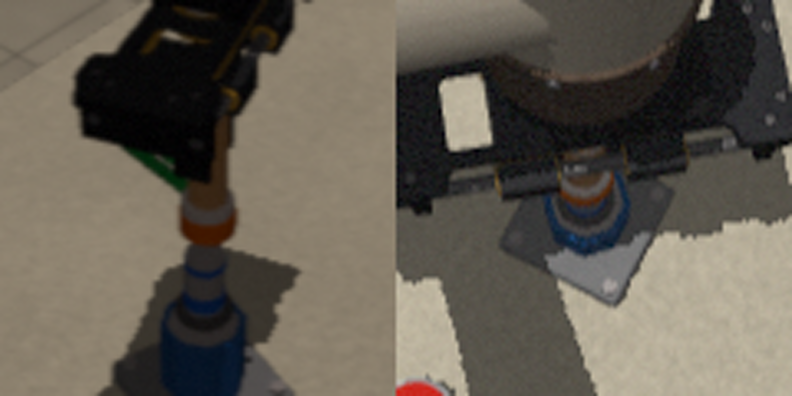

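Side crop: the orange face (x≈208) is centred over the arbor's top (x≈206), about 20 mm clear. Tap 1.

>>> {"op": "servo_tool", "data": {"commands": [0, 0, 1, 0, 0, 0, 1.6, 0, 0, 0, 1.9, 0, 0, 0, 2.1, 0, 0, 0, 2.25, 0, 0, 0, 2.35, 0]}}

```text
clock: 17.8
tcp_pos: [0.5484, 0.0466, 0.1833]
ee_rot: [0.001, -0.168, 0.986, -0.0]
ft_force: [-0.0, -0.4, 4.4]
grip_width: 0.0235
grip_force: 30.0
```

>>> {"op": "servo_tool", "data": {"commands": [0, 0, 0.1, 0, 0, 0, 0.2, 0, 0, 0, 0.3, 0]}}

```text
clock: 18.18
tcp_pos: [0.5492, 0.0464, 0.1818]
ee_rot: [0.003, -0.169, 0.986, -0.001]
ft_force: [0.3, -1.1, 8.9]
grip_width: 0.0229
grip_force: 30.0
```

>>> {"op": "servo_tool", "data": {"commands": [0, 0, -1, 0, 0, 0, -2, 0, 0, 0, -2, 0, 0, 0, -2, 0]}}

```text
clock: 18.68
tcp_pos: [0.5469, 0.0465, 0.1984]
ee_rot: [-0.001, -0.168, 0.986, 0.0]
ft_force: [0.1, 0.2, -2.7]
grip_width: 0.0236
grip_force: 30.0
```

>>> {"op": "servo_tool", "data": {"commands": [0.1, 0, 0.8, 0, 0.1, 0, 1.4, 0, 0.1, 0, 1.7, 0, 0.1, 0, 1.9, 0, 0.1, 0, 2.1, 0, 0.1, 0, 2.3, 0, 0.1, 0, 2.4, 0, 0.1, 0, 2.4, 0]}}

```text
clock: 19.68
tcp_pos: [0.5467, 0.0461, 0.1759]
ee_rot: [0.0, -0.168, 0.986, -0.0]
ft_force: [-1.5, -0.4, 5.3]
grip_width: 0.0235
grip_force: 30.0
```

>>> {"op": "servo_tool", "data": {"commands": [0, 0, -1, 0, 0, 0, -2, 0, 0, 0, -2, 0, 0, 0, -2, 0]}}

```text
clock: 20.18
tcp_pos: [0.5461, 0.0462, 0.1947]
ee_rot: [-0.0, -0.168, 0.986, 0.0]
ft_force: [0.4, -0.6, -2.0]
grip_width: 0.0232
grip_force: 30.0
```

>>> {"op": "servo_tool", "data": {"commands": [0, 0, 1, 0, 0, 0, 1.6, 0, 0, 0, 1.9, 0, 0, 0, 2.1, 0, 0, 0, 2.3, 0, 0, 0, 2.4, 0, 0, 0, 2.4, 0]}}

```text
clock: 21.05
tcp_pos: [0.5468, 0.0459, 0.1749]
ee_rot: [0.001, -0.169, 0.986, -0.001]
ft_force: [-6.3, 0.1, 14.9]
grip_width: 0.0233
grip_force: 30.0
```

>>> {"op": "servo_tool", "data": {"commands": [0.05, 0, 0.1, 0, 0.05, 0, 0.1, 0]}}

```text
clock: 21.3
tcp_pos: [0.5467, 0.0458, 0.1746]
ee_rot: [0.002, -0.169, 0.986, -0.001]
ft_force: [-6.4, 0.1, 17.0]
grip_width: 0.0233
grip_force: 30.0
```

>>> {"op": "servo_tool", "data": {"commands": [0, 0, -1, 0, 0, 0, -2.4, 0, 0, 0, -2.4, 0, 0, 0, -2.4, 0]}}

```text
clock: 21.8
tcp_pos: [0.5456, 0.046, 0.1934]
ee_rot: [-0.001, -0.168, 0.986, 0.0]
ft_force: [-0.2, -0.3, -1.7]
grip_width: 0.0229
grip_force: 30.0
```

The lift shows about 17 mm of clearance. One more confirming tap, expected to meet the stop at about 20 N.

>>> {"op": "servo_tool", "data": {"commands": [-0.1, 0, 1, 0, -0.1, 0, 1.6, 0, -0.1, 0, 1.9, 0, -0.1, 0, 2.1, 0, -0.1, 0, 2.3, 0, -0.1, 0, 2.45, 0, -0.1, 0, 2.45, 0]}}

```text
clock: 22.68
tcp_pos: [0.5475, 0.0463, 0.1743]
ee_rot: [0.001, -0.169, 0.986, -0.001]
ft_force: [-7.4, 1.9, 19.0]
grip_width: 0.0233
grip_force: 30.0
```

>>> {"op": "servo_tool", "data": {"commands": [0, 0, -1, 0, 0, 0, -2.5, 0, 0, 0, -4, 0, 0, 0, -4, 0]}}

```text
clock: 23.18
tcp_pos: [0.5478, 0.0466, 0.2109]
ee_rot: [0.002, -0.168, 0.986, 0.0]
ft_force: [-0.2, 0.4, -2.2]
grip_width: 0.0235
grip_force: 30.0
```

Run:
```python
from h import *
s=manip.observe();print(s["tcp_pos"],s["ft_force"],s["grip_width"])
fs=[]
for c,(y,x) in(("side",(125,270)),("wrist",(130,262))):
    f,d=manip.grab_frame(c);fs.append(f[y:y+120,x:x+120])
    np.save(c+"d2.npy",d)
cv2.imwrite("pics/home.png",cv2.resize(cv2.convertScaleAbs(np.hstack(fs),alpha=1.4),None,fx=3.3,fy=3.3,interpolation=cv2.INTER_CUBIC))
for v in range(185,215,3):  # side depth down the arbor
    u=332;d=np.load("sided2.npy")[v,u];print(v,ray_pt("side",u,v,d).round(4))
p=s["tcp_pos"];print(shift(np.array([.517,-.2565,.196])-p))
```

```text
[0.54780108 0.04655691 0.21086382] [-0.23039056  0.35388831 -2.23299001] 0.023527459626407232
185 [0.5529 0.037  0.1258]
188 [0.5464 0.0446 0.1265]
191 [0.5412 0.0506 0.1254]
194 [0.5387 0.0536 0.1207]
197 [0.5403 0.0516 0.1098]
200 [0.5394 0.0526 0.1026]
203 [0.5409 0.0508 0.0918]
206 [0.5401 0.0516 0.0841]
209 [0.5374 0.0548 0.0794]
212 [0.5353 0.0571 0.0736]
[ 12.94 -27.58   1.48]
```

View pics/home.png

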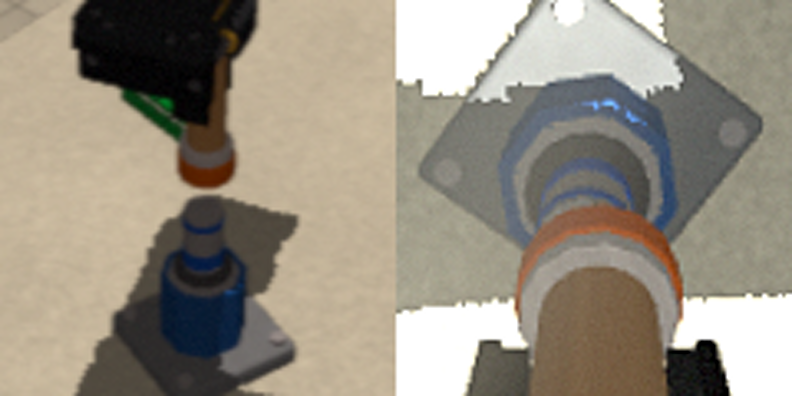

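The side crop shows the arbor upright with its collar just above the mouth, and the depth puts its top at about 0.1255. Taps 3 and 4 stopped at the same height (19 and 21 N), so it is home. I return the tapper.

>>> {"op": "servo_tool", "data": {"commands": [2.5, -5, 0, 0, 5, -10.5, 0, 0, 7.5, -16, 0, 0, 10, -21.5, 0, 0, 12, -26, 0, 0, 12.9, -28.1, 0, 0, 12.9, -28.1, 0, 0, 12.9, -28.1, 5, 0, 12.9, -28.1, 10, 0, 12.9, -28.1, 13.5, 0, 12.9, -28.1, 14.8, 0, 12.9, -28.1, 14.8, 0]}}

```text
clock: 24.78
tcp_pos: [0.5184, -0.261, 0.0612]
ee_rot: [-0.001, -0.169, 0.986, 0.0]
ft_force: [-0.2, 0.5, -1.6]
grip_width: 0.0235
grip_force: 30.0
```

>>> {"op": "servo_tool", "data": {"commands": [0, 0, 0.2, 0, 0, 0, 0.4, 0, 0, 0, 0.5, 0, 0, 0, 0.6, 0, 0, 0, 0.6, 0]}}

```text
clock: 25.4
tcp_pos: [0.5182, -0.2615, 0.0555]
ee_rot: [-0.0, -0.168, 0.986, 0.0]
ft_force: [0.1, -0.4, -1.5]
grip_width: 0.0232
grip_force: 30.0
```

>>> {"op": "servo_tool", "data": {"commands": [0, 0, 0.05, 0, 0, 0, 0.1, 0, 0, 0, 0.1, 0]}}

```text
clock: 25.78
tcp_pos: [0.5183, -0.2616, 0.0551]
ee_rot: [0.0, -0.168, 0.986, -0.0]
ft_force: [-0.5, -0.2, 3.6]
grip_width: 0.0235
grip_force: 30.0
```

In contact with the pad. Release and retreat.

>>> {"op": "servo_tool", "data": {"commands": [0, 0, 0, 0, 0, 0, 0, 0, 0, 0, 0, 0, 0, 0, 0, 0, 0, 0, 0, 0, 0, 0, 0, 0], "hand": 0}}

```text
clock: 26.52
tcp_pos: [0.5183, -0.2615, 0.0545]
ee_rot: [0.0, -0.168, 0.986, -0.0]
ft_force: [-0.4, 0.1, 0.3]
grip_width: 0.0755
grip_force: 0.0
```

>>> {"op": "servo_tool", "data": {"commands": [0, 0, -2, 0, 0, 0, -5, 0, 0, 0, -10, 0, 0, 0, -15, 0, 0, 0, -15, 0, 0, 0, -15, 0]}}

```text
clock: 27.28
tcp_pos: [0.5178, -0.2612, 0.2041]
ee_rot: [-0.0, -0.168, 0.986, 0.0]
ft_force: [0.1, 0.5, -0.2]
grip_width: 0.0869
grip_force: 0.0
```

Run:
```python
from h import *
f,d,R,p=wlook("w9",tapper_grip=.072,pad_centre=.004)
g,d=manip.grab_frame("side")
cv2.imwrite("pics/end.png",np.hstack([cv2.resize(f[100:240,250:390],(400,400)),cv2.resize(g[100:260,300:460],(400,400))]))
```

```text
tapper_grip 318.6 188.1 0.78 [ 0.5195 -0.2646  0.072 ] shift [-0.08 -0.4  13.21] [ 0.5178 -0.2612  0.2041]
pad_centre 319.0 173.1 0.94 [ 0.5197 -0.2649  0.004 ] shift [-0.11 -0.45 20.01] [ 0.5178 -0.2612  0.2041]
pad_centre 627.4 285.9 0.65 [0.5156 0.4792 0.004 ] shift [-24.37  69.9   20.07] [ 0.5178 -0.2612  0.2041]
```

View pics/end.png

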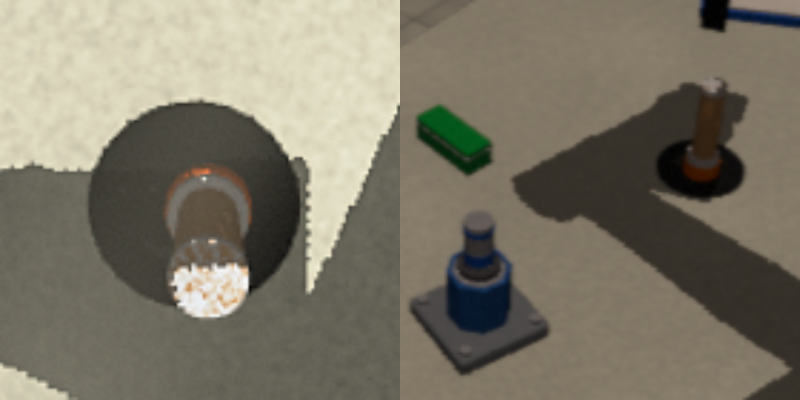

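The tapper stands upright on its pad and the arbor is seated. I hand in the job.

```bash
python3 -c "
from plant import manip
print(manip.job_done())"
```

```text
the job is handed in; nothing more can be done
None
```

I handed the job in at about 27 s: the blue-banded arbor was driven home with four light taps, the last two stopping within 0.3 mm of each other at about 19 and 21 N, and the tapper is back upright on its pad with nothing else touched.

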